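# Hold the spring clip gaping over the yellow card

### The arm

A 7-joint arm with a two-finger parallel gripper is mounted at the origin on the work surface. World frame = base frame: x ahead of the robot, y to its left, z up, the work surface at z = 0. Lengths are in m, angles in rad, forces in N, time in s.
With the tool pointing down it reaches from about 0.4 to 0.875 m from the base axis. Payload 19.3 kg.
Tool frame: the origin (TCP) lies on the front face of the gripper's body, between the roots of the fingers; the fingertips stand 73 mm ahead of it and the grasp point (between the pads) lies 54 mm ahead of it; z points along the fingers, y is the direction in which the jaws open and shut (so a half turn about z gives the same grasp; the last joint's range is limited). The gripper opens to 85 mm and grips with 20 to 120 N. Pads are 22 mm wide; open, the fingers measure 114 mm over their backs; the gripper's body (76 mm by 85 mm) begins 54 mm behind the grasp point. The pads swing forward as they close: fully open they stand 13 mm farther back than shut.
Start: joints at [1.035, 0.521, -0.036, 1.599, 0.021, 1.021, -0.113], TCP at [0.281, -0.558, 0.304] pointing down, gripper open.
Joint ranges: [-2.91, 2.91], [-0.3, 2.13], [-1.5, 1.42], [0.17, 2.43], [-1.26, 4.41], [0.16, 1.93], [-2.52, 2.52]. Speed limits (rad/s): [1.89, 1.89, 2.39, 2.39, 3.01, 3.01, 3.01].

### API

Orientations are given as a unit quaternion [x, y, z, w].
In Python, from station import bot gives the robot as it stands. The module is installed in compiled form; this text tells all that it offers.
- The arm moves only by the shell command python3 -m jog 'ROWS' [OPENING]. ROWS is JSON, a list that holds one entry, the list of rows, each a list of 6 numbers: the shift along the tool's x, y, z in cm, then the turn, a rotation vector about the tool's x, y, z in degrees. A call has 1 to 8 rows; each row shifts and turns the commanded pose from where the row before left it, along the tool's axes as they then stand; what a row does not reach is not made up. A row lasts 1/12 s, in which the tool goes at most 41.7 mm and 7.16 degrees, less where a joint would pass 70% of its speed; a pose out of reach is approached as far as the arm can. A call with a gripper value outside its range is refused whole. OPENING is the gripper's target within -1 to 1 (shut at 1, half-way at 0, fully open at -1), set as the call begins (- or left out, the last holds). The fingers move at their own pace and stop on an object; the grip force is fixed at half the most. Time passes only in rows, so rows that do not move let the fingers close. It gives the time, the measured TCP pose, the force and the opening at its end, in the units of the state.
- bot.get_state(): the state, without advancing time (a new reading comes with each control period).
- bot.get_image(name): name is "scene" or "top"; returns the picture (400x640x3 uint8, red, green, blue); there is no depth.
- bot.camera_params(name): a dict with "fx", "fy", "cx", "cy" (pixels), "rvec" (rotation vector, rad) and "tvec" (3), from world to camera coordinates, as OpenCV has them. Camera axes: x right, y down, z forward; pixel columns grow to the right and rows downward; lengths in m; the calibration is good to about 2 mm. A picture is of the moment at which its call begins. camera_params takes no time and is no camera call.
- bot.job_done(): hands the job in, once; it reports no verdict.
The state is a dict: "time": time; "joints": joint angles; "joint_velocities": joint speeds; "joint_efforts": joint torques, N m; "position": TCP position; "eef_rot": TCP orientation; "ft_force": force on the tool from outside, world axes, zero at the start; "wrist_torque": the same for the moment, N m; "finger_gap": opening from 0.0 (shut) to 1.0 (fully open).
Only numpy, scipy, OpenCV 4.12 (cv2) and the standard library are available. Lean on these libraries where they do the work, as an engineer would, in place of code of your own. Each camera call takes 0.05 s, during which the arm holds its last target. There are 200 camera calls.

### The job

Pick up the blue spring clip by its two handles, squeeze it wide open against its spring, and bring it down over the middle of the yellow card's top edge, square to the card, so that one jaw hangs on each side and both jaws reach a good centimetre below the edge without touching the card: I want to slip a fresh test print in behind it. Finish while still holding the clip there, squeezed open and still; do not let go, do not let it bite the card, and leave the card stands and everything else on the cart where they are.

Things in the scene. Friction and masses are not known exactly. Their poses are not given: they have to be found in the camera images.
- clip: Blue spring clip like a wide clothes peg, standing on its shut black rubber jaws, two handles up in a V; 60 mm long (own x, along the hinge), 86 mm tall, about 85 g, alike either way round. Origin: underside between the shut jaws; y across, from handle to handle. The frame turns with the +y half: squeezed evenly to the stop it leans 0.3 rad about x (z towards its own -y), the other half opposite.
- clip_spread (a joint): Opening angle of the clip in rad: 0 shut (spring rest), 0.6 fully open at a hard stop, jaws then 27 mm apart at their lower inner edges, 20 mm at the rubber lips' upper edges. The spring needs about 3 N at the middle of the handles to start and about 10 N to stay fully open; it snaps shut when released.
- clip_hinge (a point): Centre of the clip's hinge pin (10 mm thick), 45 mm above the jaws' lower edges; fully open, the jaws' lower inner edges hang 43 mm below it.
- jaw_a (a point): Middle of the lower inner edge of the +y jaw (at the clip's origin when shut). Each jaw is a 3 mm plate ending in a rubber lip 60 mm long, 10 mm thick, 10 mm high.
- jaw_b (a point): Middle of the lower inner edge of the other (-y) jaw's lip; meets jaw_a when shut.
- handle_a (a point): Middle of the outer face of the +y handle, a flat plate 44 mm wide (along x), 44 mm long, 4 mm thick. Shut, the two handles lean apart and are 54 mm over the outsides at the top, narrowing towards the hinge; squeezed to the stop they stand parallel, 26 mm over the outsides, reaching from 4 to 48 mm above the hinge.
- handle_b (a point): The same point on the other (-y) handle.
- yellow_stand: Stiff yellow card, 4 mm thick, 90 mm wide, standing upright in a loose dark wooden block 70 x 110 x 22 mm (0.6 kg in all). Origin: centre of the block's underside; x is normal to the card's faces, y runs along the card's width, z up. The card's top edge is at 125 mm.
- yellow_edge (a point): Middle of the yellow card's top edge (midway through its thickness).
- green_stand: The same stand with a green card: leave alone. Same axes and sizes.
- stapler: Black stapler, about 40 x 150 x 60 mm, origin under its centre: leave alone.
- toner: Grey toner cartridge, 85 x 300 x 80 mm, origin under its centre: leave alone.
- pen_cup: Stainless pen cup with pens, 76 mm across, 100 mm high (pens to 150 mm), origin under its centre: leave alone.
- hole_punch: Red hole punch, 95 x 110 x 85 mm, origin under its centre: leave alone.
- tape_dispenser: Clear acrylic tape dispenser, 60 x 130 x 75 mm, origin under its centre: leave alone.

How it is judged:
On the way:
1. the clip is lifted clear of the cart top between the fingers (height (world z) of clip_hinge above 0.08 m and contact force between the fingers and clip above 1 N), for 0.2 s.
At the end, for the whole second after the job is handed in: Fingers hold the clip still, spread over 0.42 rad; jaw tips either side of the yellow card, 4 mm or more off its mid-plane, 8 mm or more below its edge, within 20 mm of the middle, 0.25 rad of square; hinge above the edge; card untouched (0.3 N); all else within 15 mm of its start, stand upright (value of joint clip_spread above 0.42 rad and ((x of jaw_a in the frame of yellow_stand above 0.004 m and x of jaw_b in the frame of yellow_stand below -0.004 m) or (x of jaw_a in the frame of yellow_stand below -0.004 m and x of jaw_b in the frame of yellow_stand above 0.004 m)) and z of each of jaw_a, jaw_b in the frame of yellow_stand below 0.117 m and z of clip_hinge in the frame of yellow_stand above 0.125 m and y of clip_hinge in the frame of yellow_stand between -0.02 and 0.02 m and angle between the x axis of clip and the y axis of yellow_stand, either way round below 0.25 rad and contact force between clip and yellow_stand below 0.3 N and contact force between the fingers and clip above 2 N and linear speed of clip below 0.02 m/s and angle between yellow_stand's own z axis and vertical below 0.05 rad and distance of each of yellow_stand, green_stand, stapler, toner, pen_cup, hole_punch, tape_dispenser from where it was at the start of the episode below 0.015 m); the arm keeps its last pose, push and grip.
It fails at once if the clip bites or presses on the yellow card or its stand (over 3 N) (contact force between clip and yellow_stand above 3 N).
It fails at once if the clip presses on the green card or its stand (over 3 N) (contact force between clip and green_stand above 3 N).
It fails at once if a card stand is shoved or anything else on the cart is knocked away (over 20 mm) (distance of any of yellow_stand, green_stand, stapler, toner, pen_cup, hole_punch, tape_dispenser from where it was at the start of the episode above 0.02 m).
It also fails if it takes over 32 s, if anything falls off the work surface, if the arm or the gripper's body presses on something with over 40 N, if the wrist force passes 120 N, or if a joint passes its speed limit or range.

## Working session

There is one attempt and no reset: what is moved stays moved. The work goes in short steps, Python scripts to look and compute and a shell command to move; the robot and the scene stay as the last step left them, time stands still between calls to the robot, and variables do not carry over. Pictures are saved under pics/ and viewed, about 8 in all and at most 12, crops included, and the job is handed in when it is done.

```bash
mkdir -p pics
python3 - <<'E'
from station import bot
import cv2,numpy as np
print(bot.get_state())
for n in("scene","top"):
    im=bot.get_image(n); np.save(f"pics/{n}0.npy",im); cv2.imwrite(f"pics/{n}0.png",im[:,:,::-1]); p=bot.camera_params(n); print(n,p)
    R=cv2.Rodrigues(np.array(p["rvec"],float))[0]; print(-R.T@np.array(p["tvec"]).ravel())
E
```

```text
{'time': 0.0, 'joints': array([ 1.03479372,  0.52201784, -0.03630911,  1.59999909,  0.02118097,
        1.02107775, -0.11278377]), 'joint_velocities': array([ 0.00069297,  0.00091475, -0.00063626,  0.00088351,  0.00010891,
       -0.00039018, -0.00110073]), 'joint_efforts': array([ 2.35017542e-04, -9.27105618e+01,  1.98010795e+00, -3.69925976e+01,
        1.78865937e-02,  8.35285900e-03,  1.23938543e-05]), 'position': array([ 0.28056858, -0.55820789,  0.30332669]), 'eef_rot': array([ 9.73002989e-01,  2.30791835e-01, -1.63664577e-04, -5.34375023e-04]), 'ft_force': array([-1.31988509,  0.63389511, -0.5088383 ]), 'wrist_torque': array([ 0.01865868, -0.02702272, -0.0189342 ]), 'finger_gap': 0.9994549320156644}
scene {'fx': 426.5201107800153, 'fy': 426.5201107800153, 'cx': 317.35296330535135, 'cy': 202.93288586264796, 'rvec': array([ 1.03661605,  2.27420296, -1.20101006]), 'tvec': array([ 0.38456404, -0.18404233,  1.60946292])}
[1.31458937 0.66786588 0.77326704]
top {'fx': 418.8218686587064, 'fy': 418.8218686587064, 'cx': 313.14362364780703, 'cy': 199.0218041841789, 'rvec': array([ 2.16250969, -2.14425424,  0.1662261 ]), 'tvec': array([0.00819589, 0.60115638, 0.98755285])}
[0.45529026 0.02519504 1.06244661]
```

View pics/scene0.png

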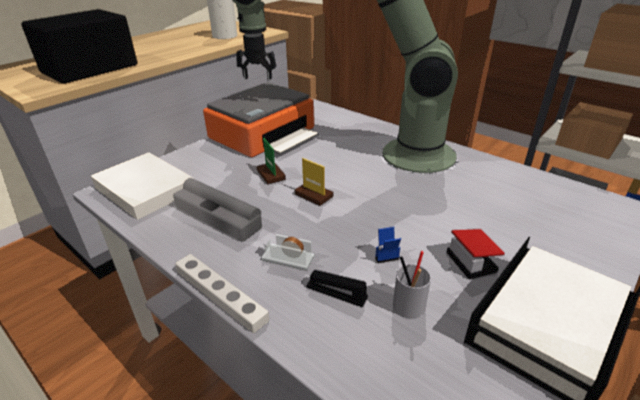

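View pics/top0.png

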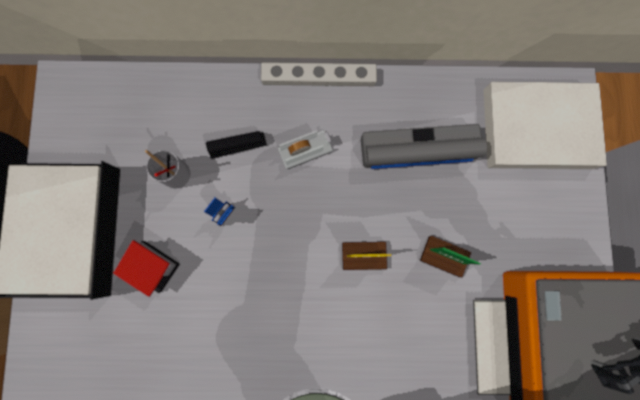

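The scene view shows the clip at about (388,247) and the yellow card at (313,177). In the top view the clip is at (220,211) and the yellow card at (367,256). I'll crop both closer and segment them.

```bash
cat > h.py <<'E'
import cv2,numpy as np
from station import bot
class Cam:
    def __init__(s,n):
        p=bot.camera_params(n); s.K=np.array([[p["fx"],0,p["cx"]],[0,p["fy"],p["cy"]],[0,0,1]])
        s.rv=np.array(p["rvec"],float); s.t=np.array(p["tvec"],float).ravel(); s.R=cv2.Rodrigues(s.rv)[0]; s.c=-s.R.T@s.t
        s.P=s.K@np.c_[s.R,s.t]
    def ray(s,uv): 
        d=s.R.T@np.linalg.inv(s.K)@np.array([uv[0],uv[1],1.]); return d/np.linalg.norm(d)
    def plane(s,uv,z): d=s.ray(uv); return s.c+d*(z-s.c[2])/d[2]
    def proj(s,X): return cv2.projectPoints(np.array(X,float).reshape(-1,3),s.rv,s.t,s.K,None)[0].reshape(-1,2)
S,T=Cam("scene"),Cam("top")
def tri(us,ut):
    X=cv2.triangulatePoints(S.P,T.P,np.array(us,float).reshape(2,1),np.array(ut,float).reshape(2,1)); X=(X[:3]/X[3]).ravel()
    return X, np.linalg.norm(S.proj(X)-us),np.linalg.norm(T.proj(X)-ut)
def masks(im):
    h=cv2.cvtColor(im,cv2.COLOR_RGB2HSV); return {"blue":cv2.inRange(h,(105,120,40),(125,255,255)),"yel":cv2.inRange(h,(22,150,60),(35,255,255))}
def blobs(m,roi):
    x,y,w,h=roi; mm=np.zeros_like(m); mm[y:y+h,x:x+w]=m[y:y+h,x:x+w]; return mm
E
python3 - <<'E'
from h import *
s,t=np.load("pics/scene0.npy"),np.load("pics/top0.npy")
def crop(im,c,r,k): 
    x,y=c; return cv2.resize(im[y-r:y+r,x-r:x+r],None,fx=k,fy=k,interpolation=cv2.INTER_CUBIC)
o=np.vstack([np.hstack([crop(s,(388,247),25,6),crop(t,(220,211),25,6)]),np.hstack([crop(s,(314,182),25,6),crop(t,(367,256),25,6)])])
cv2.imwrite("pics/c1.png",o[:,:,::-1])
for n,im,rois in(("s",s,{"blue":(363,222,50,50),"yel":(290,150,50,50)}),("t",t,{"blue":(195,186,50,50),"yel":(340,230,55,50)})):
    for k,m in masks(im).items():
        m=blobs(m,rois[k]); c=max(cv2.findContours(m,0,1)[0],key=cv2.contourArea); r=cv2.minAreaRect(c); print(n,k,cv2.countNonZero(m),r,cv2.boxPoints(r).round(1).tolist())
E
```

```text
s blue 592 ((387.9752197265625, 243.74752807617188), (22.985361099243164, 34.32878494262695), 5.710592269897461) [[374.79998779296875, 259.70001220703125], [378.20001220703125, 225.5], [401.1000061035156, 227.8000030517578], [397.70001220703125, 262.0]]
s yel 479 ((313.3402099609375, 176.98451232910156), (34.873085021972656, 20.206409454345703), 87.39744567871094) [[302.5, 160.0], [322.6000061035156, 159.10000610351562], [324.20001220703125, 193.89999389648438], [304.0, 194.89999389648438]]
t blue 304 ((213.90541076660156, 207.4324493408203), (11.508515357971191, 16.6234130859375), 35.53767776489258) [[204.39999389648438, 210.89999389648438], [214.10000610351562, 197.3000030517578], [223.39999389648438, 204.0], [213.8000030517578, 217.5]]
t yel 135 ((368.5, 254.5), (3.0, 41.0), 90.0) [[348.0, 253.0], [389.0, 253.0], [389.0, 256.0], [348.0, 256.0]]
```

View pics/c1.png

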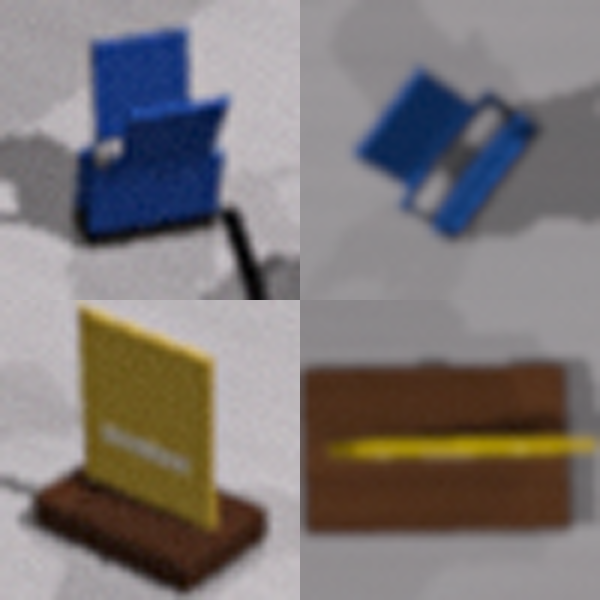

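Run:
```python
from h import *
s=lambda o,p:np.array(o)+np.array(p)/6-0.4
f=lambda n,X:print(n,np.round(X[0],4),np.round(X[1:],2))
C1,C2,C3,C4=(363,222),(195,186),(289,157),(342,231)
f("near handle +y end",tri(s(C1,(228,97)),s(C2,(57,155))))
f("near handle -y end",tri(s(C1,(132,110)),s(C2,(118,68))))
for p in((92,42),(187,30)):
    X=S.plane(s(C1,p),.086); print("far handle z.086",X.round(4), "top crop px",((T.proj(X)[0]+.4-C2)*6).round(0))
for p in((132,110),(228,97)):
    X=S.plane(s(C1,p),.086); print("near handle z.086",X.round(4))
for p in((57,155),(118,68)): print("near top-only z.086",T.plane(s(C2,p),.086).round(4))
f("card -y end",tri(s(C3,(80,8)),s(C4,(295,145))))
for p in((80,8),(213,60)):
    X=S.plane(s(C3,p),.125); print("card scene z.125",X.round(4),((T.proj(X)[0]+.4-C4)*6).round(0))
print("block top", [T.plane(s(C4,p),.022).round(4).tolist() for p in((5,68),(262,63),(270,227),(8,232))])
```

```text
near handle +y end [0.5634 0.267  0.0886] [0.39 0.43]
near handle -y end [0.5981 0.2435 0.0909] [0.78 0.85]
far handle z.086 [0.5674 0.2001 0.086 ] top crop px [233. 146.]
far handle z.086 [0.5339 0.2266 0.086 ] top crop px [162. 231.]
near handle z.086 [0.5943 0.239  0.086 ]
near handle z.086 [0.5613 0.2648 0.086 ]
near top-only z.086 [0.5632 0.2685 0.086 ]
near top-only z.086 [0.5976 0.2462 0.086 ]
card -y end [ 0.4666 -0.1607  0.1244] [0.46 0.68]
card scene z.125 [ 0.4681 -0.1613  0.125 ] [300. 139.]
card scene z.125 [ 0.4647 -0.0721  0.125 ] [ 60. 146.]
block top [[0.4974, -0.0603, 0.022], [0.5003, -0.1666, 0.022], [0.4334, -0.1687, 0.022], [0.4306, -0.0613, 0.022]]
```

```bash
python3 -m jog '[[[0,0,-2,0,0,0],[2.9,-2.76,0,0,0,0],[2.9,-2.76,0,0,0,0],[2.9,-2.76,0,0,0,0],[2.9,-2.76,0,0,0,0],[2.9,-2.76,0,0,0,0],[2.9,-2.76,0,0,0,0],[2.9,-2.76,0,0,0,0]]]' -1
python3 -m jog '[[[2.9,-2.76,0,0,0,0],[2.9,-2.76,0,0,0,0],[2.9,-2.76,0,0,0,0],[2.9,-2.76,0,0,0,0],[2.9,-2.76,0,0,0,0],[2.9,-2.76,0,0,0,0],[2.9,-2.76,0,0,0,0]]]'
python3 -m jog '[[[2.9,-2.76,0,0,0,0],[2.9,-2.76,0,0,0,0],[2.9,-2.76,0,0,0,0],[2.9,-2.76,0,0,0,0],[2.9,-2.76,0,0,0,0],[2.9,-2.76,0,0,0,0],[2.9,-2.76,0,0,0,0]]]'
python3 -m jog '[[[0,0,0,0,0,-7],[0,0,0,0,0,-7],[0,0,0,0,0,-7],[0,0,0,0,0,-7],[0,0,0,0,0,-7],[0,0,0,0,0,-7],[0,0,0,0,0,-7],[0,0,0,0,0,-7]]]'
python3 -m jog '[[[0,0,0,0,0,-7],[0,0,0,0,0,-7],[0,0,0,0,0,-7],[0,0,0,0,0,-7],[0,0,0,0,0,-7],[0,0,0,0,0,-7],[0,0,0,0,0,-7],[0,0,0,0,0,-7]]]'
python3 -m jog '[[[0,0,0,0,0,-5.8],[0,0,0,0,0,0],[0,0,0,0,0,0]]]'
cat >> h.py <<'E'
from scipy.spatial.transform import Rotation as Ro
def report(target,yaw=None):
    s=bot.get_state(); R=Ro.from_quat(s["eef_rot"]).as_matrix(); p=s["position"]
    print("t",round(s["time"],2),"tcp",p.round(4),"tooly deg",round(np.degrees(np.arctan2(R[1,1],R[0,1])),2),"z",R[:,2].round(4),"gap",round(s["finger_gap"],3),"F",s["ft_force"].round(1),"j",s["joints"].round(2))
    print("shift cm",(R.T@(np.array(target)-p)*100).round(2))
E
python3 -c "
from h import *
report([.565,.2337,.127])"
```

```text
time: 0.77
position: [0.3754, -0.2927, 0.3238]
eef_rot: [0.973, 0.231, -0.0, -0.0]
ft_force: [1.2, -0.5, 0.5]
finger_gap: 1.0
time: 1.35
position: [0.47, -0.0289, 0.3239]
eef_rot: [0.973, 0.231, 0.0, 0.0]
ft_force: [1.6, -1.6, -0.4]
finger_gap: 0.999
time: 1.93
position: [0.5647, 0.2348, 0.3236]
eef_rot: [0.973, 0.231, -0.0, 0.0]
ft_force: [0.3, -0.6, -0.4]
finger_gap: 0.999
time: 2.6
position: [0.5644, 0.2328, 0.3236]
eef_rot: [0.749, 0.663, -0.0, -0.0]
ft_force: [0.4, -0.5, -0.5]
finger_gap: 1.001
time: 3.27
position: [0.5645, 0.2328, 0.3236]
eef_rot: [0.35, 0.937, -0.0, -0.0]
ft_force: [-0.2, -0.1, -0.2]
finger_gap: 0.999
time: 3.52
position: [0.5645, 0.2327, 0.3236]
eef_rot: [0.307, 0.952, -0.0, -0.0]
ft_force: [0.6, -0.8, 0.4]
finger_gap: 1.001
t 3.52 tcp [0.5645 0.2327 0.3236] tooly deg 54.27 z [-7.e-04  1.e-04 -1.e+00] gap 1.001 F [ 0.6 -0.8  0.4] j [ 0.06  0.59 -0.83  1.59  0.47  1.17  0.07]
shift cm [1.000e-02 1.200e-01 1.966e+01]
```

```bash
python3 -m jog '[[[0,0.1,4,0,0,0],[0,0,4,0,0,0],[0,0,4,0,0,0],[0,0,3.5,0,0,0],[0,0,2.5,0,0,0],[0,0,1.6,0,0,0],[0,0,0,0,0,0]]]'
python3 - <<'E'
from h import *
report([.565,.2337,.127])
s=bot.get_image("scene");t=bot.get_image("top")
o=np.hstack([cv2.resize(s[195:275,340:440],None,fx=4,fy=5),cv2.resize(t[170:250,170:270],None,fx=4,fy=5)])
cv2.imwrite("pics/c2.png",o[:,:,::-1])
E
```

```text
time: 4.1
position: [0.564, 0.2333, 0.1251]
eef_rot: [0.306, 0.952, -0.001, -0.001]
ft_force: [0.7, -0.8, -0.1]
finger_gap: 0.999
t 4.1 tcp [0.564  0.2333 0.1251] tooly deg 54.36 z [-0.0036 -0.0017 -1.    ] gap 0.999 F [ 0.7 -0.8 -0.1] j [-0.04  0.83 -0.69  1.73  0.68  0.84 -0.09]
shift cm [-0.06  0.09 -0.19]
```

View pics/c2.png

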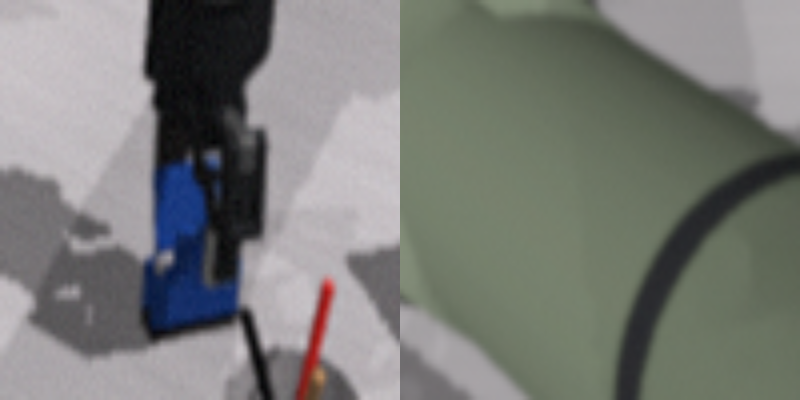

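```bash
python3 -m jog '[[[0,0,-0.5,0,0,0],[0,0,0,0,0,0],[0,0,0,0,0,0],[0,0,0,0,0,0]]]' -0.25
python3 -c "
from h import *
report([.565,.2337,.127])"
python3 -m jog '[[[0,0,0,0,0,0],[0,0,0,0,0,0],[0,0,0,0,0,0]]]' 0.1
python3 -c "
from h import *
report([.565,.2337,.127])"
```

```text
time: 4.53
position: [0.5655, 0.2338, 0.134]
eef_rot: [0.305, 0.952, 0.0, 0.001]
ft_force: [0.4, -0.3, -0.5]
finger_gap: 0.627
t 4.53 tcp [0.5655 0.2338 0.134 ] tooly deg 54.45 z [ 1.5e-03  4.0e-04 -1.0e+00] gap 0.627 F [ 0.4 -0.3 -0.5] j [-0.03  0.81 -0.7   1.73  0.67  0.85 -0.08]
shift cm [ 0.04 -0.04  0.7 ]
time: 4.78
position: [0.5655, 0.2339, 0.1336]
eef_rot: [0.305, 0.952, 0.0, 0.0]
ft_force: [0.2, -0.1, 6.6]
finger_gap: 0.453
t 4.78 tcp [0.5655 0.2339 0.1336] tooly deg 54.47 z [ 1.1e-03  5.0e-04 -1.0e+00] gap 0.453 F [ 0.2 -0.1  6.6] j [-0.03  0.81 -0.7   1.73  0.67  0.85 -0.08]
shift cm [ 0.03 -0.05  0.66]
```

```bash
python3 -m jog '[[[0,0,0,0,0,0],[0,0,0.5,0,0,0],[0,0,0,0,0,0],[0,0,0,0,0,0]]]' -0.25
python3 -m jog '[[[0,0,0,0,0,0],[0,0,-0.1,0,0,0],[0,0,-0.1,0,0,0],[0,0,0,0,0,0]]]' 0.1
python3 -m jog '[[[0,0,-0.1,0,0,0],[0,0,-0.1,0,0,0],[0,0,0,0,0,0],[0,0,0,0,0,0],[0,0,0,0,0,0],[0,0,0,0,0,0]]]' 1
python3 - <<'E'
from h import *
report([.565,.2337,.127])
s=bot.get_image("scene")
cv2.imwrite("pics/c3.png",cv2.resize(s[195:275,340:440],None,fx=5,fy=5)[:,:,::-1])
E
```

```text
time: 5.12
position: [0.5649, 0.2336, 0.1274]
eef_rot: [0.305, 0.952, -0.0, -0.0]
ft_force: [-0.2, -0.8, -1.0]
finger_gap: 0.625
time: 5.45
position: [0.5651, 0.2337, 0.13]
eef_rot: [0.305, 0.952, -0.0, 0.0]
ft_force: [0.4, 0.1, -0.8]
finger_gap: 0.454
time: 5.95
position: [0.5654, 0.2341, 0.1324]
eef_rot: [0.305, 0.952, 0.0, 0.0]
ft_force: [0.8, 1.1, 8.0]
finger_gap: 0.283
t 5.95 tcp [0.5654 0.2341 0.1324] tooly deg 54.49 z [ 9.e-04  7.e-04 -1.e+00] gap 0.283 F [0.8 1.1 8. ] j [-0.03  0.82 -0.7   1.73  0.67  0.85 -0.08]
shift cm [ 0.01 -0.05  0.54]
```

View pics/c3.png

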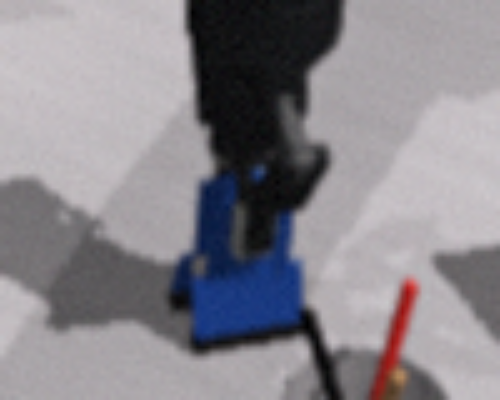

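The clip is squeezed with gap 0.28, and both jaws show parted at (190,300) and (245,340) in the crop. Next: lift, turn square to the card, and look.

```bash
python3 -m jog '[[[0,0,-1,0,0,0],[0,0,-2,0,0,0],[0,0,-3,0,0,0],[0,0,-3.5,0,0,0],[0,0,-3.5,0,0,0],[0,0,-3,0,0,0],[0,0,-2.5,0,0,0],[0,0,-1.3,0,0,0]]]'
python3 -m jog '[[[0,0,0,0,0,5],[0,0,0,0,0,7],[0,0,0,0,0,7],[0,0,0,0,0,7],[0,0,0,0,0,7],[0,0,0,0,0,7],[0,0,0,0,0,7],[0,0,0,0,0,5.7]]]'
python3 -c "
from h import *
report([.4664,-.1167,.33])"
```

```text
time: 6.67
position: [0.5652, 0.234, 0.3333]
eef_rot: [0.305, 0.952, 0.001, 0.001]
ft_force: [0.4, -0.4, -0.8]
finger_gap: 0.279
time: 7.33
position: [0.5647, 0.2335, 0.3294]
eef_rot: [0.698, 0.716, -0.001, -0.0]
ft_force: [-0.5, -0.3, -1.5]
finger_gap: 0.281
t 7.33 tcp [0.5647 0.2335 0.3294] tooly deg 1.42 z [-1.2e-03 -7.0e-04 -1.0e+00] gap 0.281 F [-0.5 -0.3 -1.5] j [-0.07  0.54 -0.62  1.59  0.33  1.13 -0.75]
shift cm [-3.477e+01 -1.070e+01 -3.000e-02]
```

```bash
python3 -m jog '[[[-2.5,-0.8,0,0,0,0],[-3.5,-1.07,0,0,0,0],[-3.9,-1.2,0,0,0,0],[-3.9,-1.2,0,0,0,0],[-3.9,-1.2,0,0,0,0]]]'
python3 -m jog '[[[-3.9,-1.2,0,0,0,0],[-3.9,-1.2,0,0,0,0],[-3.7,-1.13,0,0,0,0],[-3.2,-1,0,0,0,0],[-2.4,-0.7,0,0,0,0],[0,0,0,0,0,0],[0,0,0,0,0,0]]]'
python3 - <<'E'
from h import *
report([.4664,-.1167,.33])
s=bot.get_image("scene");np.save("pics/s4.npy",s)
cv2.imwrite("pics/c4.png",cv2.resize(s[110:210,255:375],None,fx=6,fy=6,interpolation=2)[:,:,::-1])
E
```

```text
time: 7.75
position: [0.5147, 0.0534, 0.3294]
eef_rot: [0.696, 0.718, -0.001, -0.0]
ft_force: [1.4, -0.9, -1.0]
finger_gap: 0.275
time: 8.33
position: [0.4683, -0.1186, 0.3296]
eef_rot: [0.697, 0.717, -0.0, -0.0]
ft_force: [0.7, 0.8, -1.2]
finger_gap: 0.283
t 8.33 tcp [ 0.4683 -0.1186  0.3296] tooly deg 1.63 z [-0.0011 -0.     -1.    ] gap 0.283 F [ 0.7  0.8 -1.2] j [ 0.6   0.31 -0.59  1.91  0.2   0.98 -0.05]
shift cm [ 0.2  -0.18 -0.04]
```

View pics/c4.png

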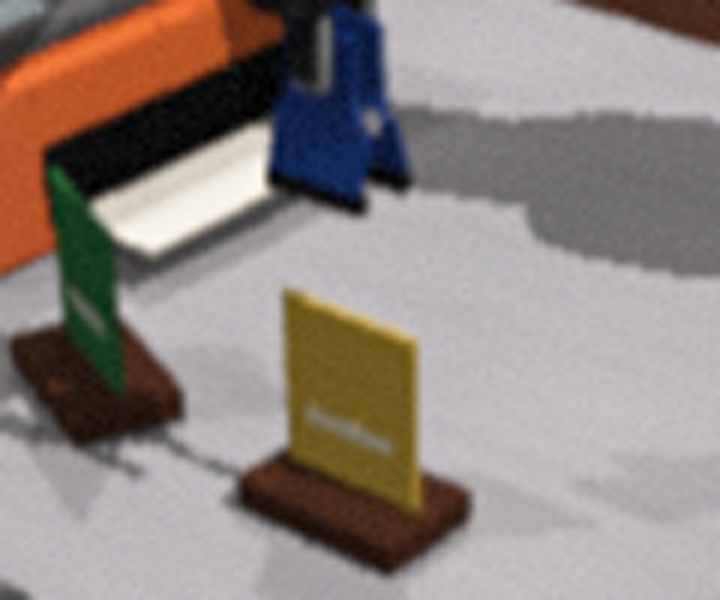

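Run:
```python
from h import *
s=bot.get_state(); p=s["position"]; R=Ro.from_quat(s["eef_rot"]).as_matrix()
def px(X): return ((S.proj(X)[0]+.4-[255,110])*6).round(0)
a=np.radians(1.6); X=np.array([np.cos(a),np.sin(a),0]);Y=np.array([-np.sin(a),np.cos(a),0])
for n,dx,dy,dz in(("near outer L",.0231,-.03,-.129),("near outer R",.0231,.03,-.129),("near inner R",.0135,.03,-.132),("far inner R",-.0135,.03,-.132),("far outer R",-.0231,.03,-.129),("hinge R",0,.03,-.089)):
    print(n,px(p+X*dx+Y*dy+[0,0,dz]))
for n,uv,n0 in (("near outer R",(362,206),.0231),("near outer L",(268,182),.0231)):
    # ray onto the plane X = n0 of the jaw face
    d=S.ray(np.array(uv)/6-.4+[255,110]); t=((p-S.c)@X+n0)/(d@X); q=S.c+d*t-p; print(n,"along Y",(q@Y).round(4),"z",q[2].round(4))
```

```text
near outer L [266. 184.]
near outer R [358. 218.]
near inner R [370. 216.]
far inner R [405. 196.]
far outer R [418. 184.]
hinge R [387. 126.]
near outer R along Y 0.033 z -0.1217
near outer L along Y -0.0284 z -0.1276
```

Run:
```python
from h import *
s=np.load("pics/s4.npy"); g=s[...].max(2).astype(float)
pts=[]
for u in range(300,316):
    col=g[130:150,u]; d=np.diff(col); k=int(np.argmax(d)); 
    w=d[max(k-1,0):k+2]; pts.append((u,130+k+.5+ (w*np.arange(-1,2)).sum()/w.sum()))
pts=np.array(pts); f=np.polyfit(pts[:,0],pts[:,1],1); print(pts.round(1).tolist(),f)
p=bot.get_state()["position"]; a=np.radians(1.6); X=np.array([np.cos(a),np.sin(a),0]);Y=np.array([-np.sin(a),np.cos(a),0])
for u in(300,308,315):
    uv=(u,np.polyval(f,u)); d=S.ray(uv); t=((p-S.c)@X+.0231)/(d@X); q=S.c+d*t-p; print(u,(q@Y).round(4),q[2].round(4))
cv2.imwrite("pics/c5.png",cv2.resize(s[105:150,290:335],None,fx=13,fy=13,interpolation=2)[:,:,::-1])
```

```text
[[300.0, 140.4], [301.0, 144.8], [302.0, 144.4], [303.0, 143.5], [304.0, 143.3], [305.0, 142.6], [306.0, 142.9], [307.0, 143.4], [308.0, 143.6], [309.0, 143.8], [310.0, 144.4], [311.0, 144.7], [312.0, 144.8], [313.0, 145.4], [314.0, 145.5], [315.0, 145.5]] [ 0.1899535  85.51741782]
300 -0.0259 -0.1354
308 0.006 -0.1305
315 0.0332 -0.1263
```

View pics/c5.png

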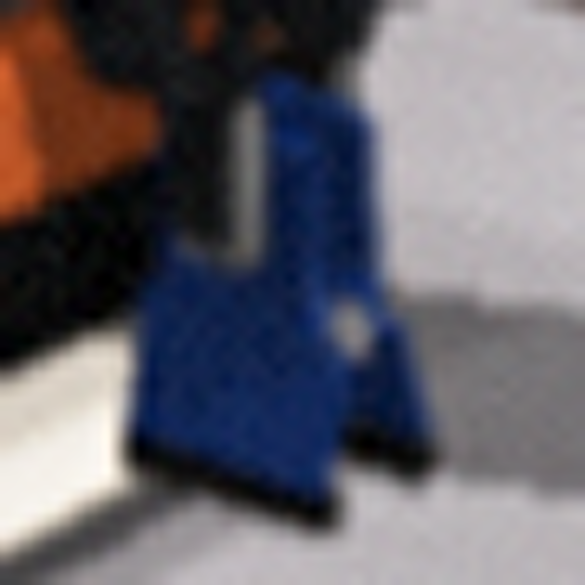

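The clip hangs as predicted: the near jaw corner is within 1.5 px of the projection and the tilt is about 0.03 rad. Next I'll centre it and go down to just above the edge, then check.

```bash
python3 -m jog '[[[0,-0.2,0,0,0,0],[0,0,1,0,0,0],[0,0,1.5,0,0,0],[0,0,1.5,0,0,0],[0,0,1.5,0,0,0],[0,0,1,0,0,0],[0,0,0,0,0,0],[0,0,0,0,0,0]]]'
python3 - <<'E'
from h import *
report([.4664,-.1167,.243])
s=bot.get_image("scene");np.save("pics/s6.npy",s)
cv2.imwrite("pics/c6.png",cv2.resize(s[120:195,280:355],None,fx=8,fy=8,interpolation=2)[:,:,::-1])
E
```

```text
time: 9.05
position: [0.467, -0.1169, 0.2646]
eef_rot: [0.696, 0.718, -0.0, -0.001]
ft_force: [0.0, -0.0, -0.3]
finger_gap: 0.28
t 9.05 tcp [ 0.467  -0.1169  0.2646] tooly deg 1.85 z [-1.e-03  5.e-04 -1.e+00] gap 0.28 F [ 0.  -0.  -0.3] j [ 0.56  0.39 -0.56  1.99  0.28  0.84 -0.12]
shift cm [ 0.02 -0.05  2.16]
```

View pics/c6.png

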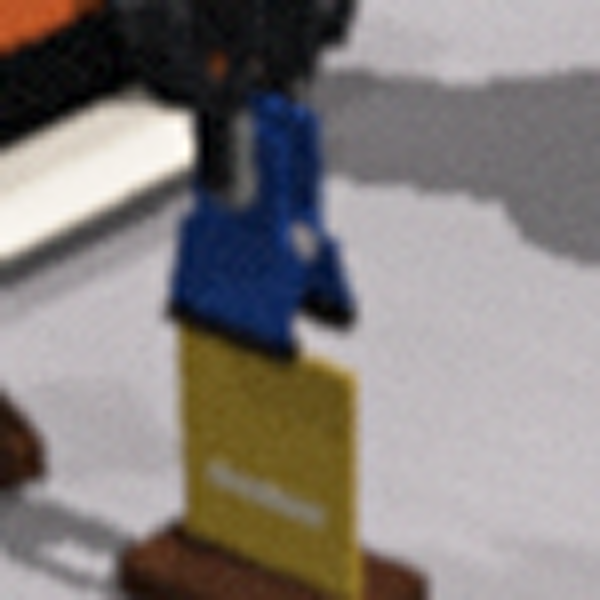

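Run:
```python
from h import *
p=bot.get_state()["position"]
px=lambda X:((S.proj(X)[0]+.4-[280,120])*8).round(0)
a=np.radians(1.85); X=np.array([np.cos(a),np.sin(a),0]);Y=np.array([-np.sin(a),np.cos(a),0])
for n,dx,dy,dz in(("near outer L",.0231,-.03,-.129),("near outer R",.0231,.03,-.129),("far inner R",-.0135,.03,-.132),("far outer R",-.0231,.03,-.129),("hinge R",0,.03,-.089)):
    print(n,px(p+X*dx+Y*dy+[0,0,dz]), "per cm x",px(p+X*(dx+.01)+Y*dy+[0,0,dz]))
c=np.array([.4664,-.1167,.125]); print("card R corner (near face)",px(c+X*.002+Y*.045),"L",px(c+X*.002-Y*.045))
```

```text
near outer L [165. 316.] per cm x [147. 326.]
near outer R [284. 363.] per cm x [267. 374.]
far inner R [346. 333.] per cm x [329. 343.]
far outer R [361. 316.] per cm x [345. 326.]
hinge R [322. 246.] per cm x [305. 256.]
card R corner (near face) [353. 379.] L [175. 308.]
```

Both jaw ends agree with the projection within about 3 mm, so they clear the 4 mm card by about 8 mm a side. I'll lower the clip the last 2.2 cm slowly.

```bash
python3 -m jog '[[[0,0,0.4,0,0,0],[0,0,0.4,0,0,0],[0,0,0.4,0,0,0],[0,0,0.4,0,0,0],[0,0,0.3,0,0,0],[0,0,0.3,0,0,0],[0,0,0,0,0,0],[0,0,0,0,0,0]]]'
python3 -m jog '[[[0,0,0,0,0,0],[0,0,0,0,0,0],[0,0,0,0,0,0],[0,0,0,0,0,0]]]'
python3 - <<'E'
from h import *
report([.4664,-.1167,.243])
s=bot.get_image("scene");t=bot.get_image("top")
o=np.hstack([cv2.resize(s[120:195,280:355],None,fx=6,fy=6,interpolation=2),cv2.resize(t[215:290,330:388],None,fx=6,fy=6,interpolation=2)])
cv2.imwrite("pics/c7.png",o[:,:,::-1])
E
```

```text
time: 9.77
position: [0.467, -0.1174, 0.2428]
eef_rot: [0.696, 0.718, -0.0, -0.0]
ft_force: [-0.1, -0.2, -0.6]
finger_gap: 0.28
time: 10.1
position: [0.4671, -0.1175, 0.243]
eef_rot: [0.696, 0.718, 0.0, 0.0]
ft_force: [0.2, -0.3, -1.0]
finger_gap: 0.28
t 10.1 tcp [ 0.4671 -0.1175  0.243 ] tooly deg 1.78 z [ 2.e-04 -1.e-04 -1.e+00] gap 0.28 F [ 0.2 -0.3 -1. ] j [ 0.55  0.42 -0.54  2.01  0.31  0.79 -0.14]
shift cm [ 0.08 -0.06  0.  ]
```

View pics/c7.png

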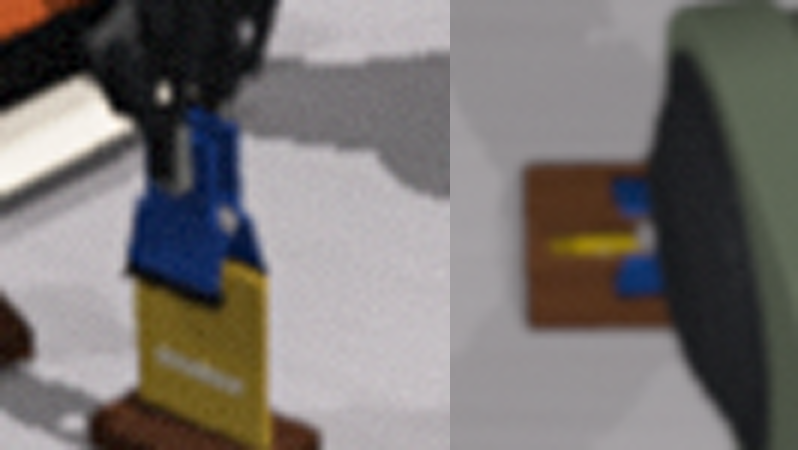

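The top view shows a jaw each side of the card (rows 180–215 and 258–297, card at 244), so the clip sits about 2 mm towards +x. I'll trim 1.5 mm sideways and 2 mm deeper, let it settle, and check the force and the card.

```bash
python3 -m jog '[[[0,-0.15,0,0,0,0],[0,0,0.2,0,0,0],[0,0,0,0,0,0],[0,0,0,0,0,0],[0,0,0,0,0,0],[0,0,0,0,0,0]]]'
python3 - <<'E'
from h import *
report([.4656,-.1174,.241])
t=bot.get_image("top");s=bot.get_image("scene")
m=masks(t); b=blobs(m["blue"],(428-20+0-0-0,0,1,1))
cols=slice(432-330+330-0,0)
for u in (434,436):pass
bl=m["blue"][215:290,430-0-0-0:440] if False else m["blue"][235:272,425-0:0]
E
python3 - <<'E'
from h import *
t=bot.get_image("top");s=bot.get_image("scene");m=masks(t)
for u in range(356,364): print(u,"blue rows",np.where(m["blue"][235:275,u])[0]+235,"yel",np.where(m["yel"][235:275,u])[0]+235)
o=np.hstack([cv2.resize(s[120:195,280:355],None,fx=6,fy=6,interpolation=2),cv2.resize(t[235:275,340:370],None,fx=11,fy=11.25,interpolation=2)])
cv2.imwrite("pics/c8.png",o[:,:,::-1])
E
```

```text
time: 10.7
position: [0.4655, -0.1175, 0.2409]
eef_rot: [0.696, 0.718, 0.0, -0.0]
ft_force: [-0.5, -0.1, 0.1]
finger_gap: 0.281
t 10.7 tcp [ 0.4655 -0.1175  0.2409] tooly deg 1.79 z [ 0.  0. -1.] gap 0.281 F [-0.5 -0.1  0.1] j [ 0.55  0.43 -0.54  2.01  0.31  0.78 -0.14]
shift cm [ 0.01  0.01 -0.01]
356 blue rows [] yel [254 255 256]
357 blue rows [] yel [254 255 256]
358 blue rows [246 247 248 249 261 262 263] yel [254 255 256]
359 blue rows [246 247 248 249 250 259 260 261 262 263 264] yel [254 255 256]
360 blue rows [246 247 248 249 250 259 260 261 262 263 264] yel [256]
361 blue rows [246 247 248 249 250 259 260 261 262 263 264] yel []
362 blue rows [246 247 248 249 250 258 259 260 261 262 263 264] yel []
363 blue rows [249 250 258 259 260 261 262 263] yel []
```

View pics/c8.png

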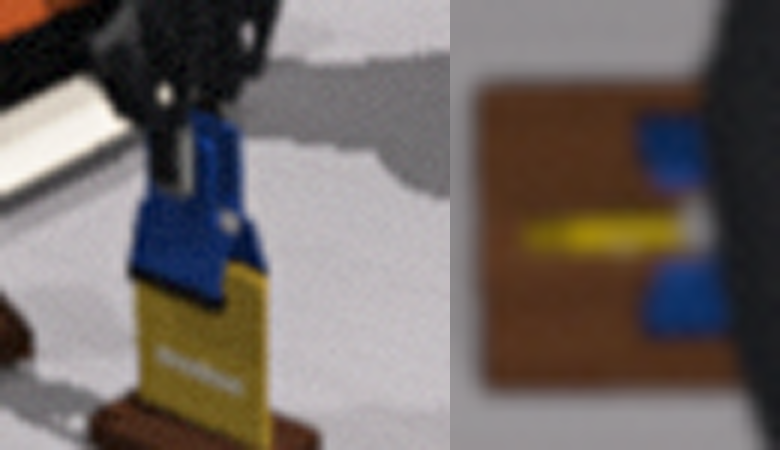

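The clip is centred on the card: blue rows run 246–264 (middle 255) and the card is at 254–256. The force is near zero, and the card has not moved. Handing in.

```bash
python3 -c "
from station import bot
print(bot.job_done())"
```

```text
the job is handed in; nothing more can be done
None
```

I gripped the clip by its handles, squeezed it to its stop, lifted it and turned it square. I then lowered it over the middle of the yellow card's top edge and handed in at about 11 s, still holding it open.

**Last checks:**
- **Position:** in the top view there is a jaw on each side of the card, with the card midway between them to within a pixel (about 2 mm). From the arm's pose, the jaws reach about 16 mm below the edge.
- **Squareness:** the tool is within about 1° of square to my measured card direction. I measured a slight tilt of the clip in the gripper, about 0.03 rad.
- **Grip and contact:** finger opening held steady at 0.28, about 24 mm by the gripper's scale against the 26 mm given for the stop. Wrist force was about 0.5 N, which is noise level. The card and its stand had not visibly moved.

**Doubts and misses:**
- Some jaw corners disagreed with the predicted positions by about 3 mm.
- The jaw depth comes from the arm's pose and the standing height at the grasp, not from a second view. The arm hid most of the clip from the top camera.
- I didn't re-measure the other objects on the cart at the end. The moves kept well clear of them.
- One checking script had some useless leftover lines. It only looked and moved nothing.

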